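# Weigh the drying filter with the sprung tongs

## Robot

A 6-joint arm with a two-finger parallel gripper is mounted at the origin on the work surface. World frame = base frame: x ahead of the robot, y to its left, z up, the work surface at z = 0. Lengths are in m, angles in degrees, forces in N, time in s.
With the tool pointing down it reaches from about 0.325 to 0.75 m from the base axis. Payload 7.6 kg.
Tool frame: the origin (TCP) lies between the finger pads; the fingertips stand 11 mm ahead of it and the grasp point (between the pads) lies 8 mm behind it; z points along the fingers, y is the line along which they close (so a half turn about z gives the same grasp; the last joint's range is limited). The gripper opens to 85 mm and grips with 20 to 120 N. Pads are 22 mm wide; open, the fingers measure 114 mm over their backs; the gripper's body (76 mm by 85 mm) begins 54 mm behind the grasp point. The pads swing forward as they close: fully open they stand 13 mm farther back than shut.
Start: joints at [-78.971, 2.991, 80.254, -0, 96.75, -4.028], TCP at [0.136, -0.507, 0.242] pointing down, gripper open.
Joint ranges: [-166.34, 166.34], [-52.06, 124.39], [6.96, 135.62], [-60.46, 240.46], [14.63, 156.25], [-167.68, 167.68]. Speed limits (degrees/s): [147.25, 147.25, 172.46, 180, 180, 180].

## Interface

Orientations are given as a 3x3 rotation matrix whose columns are the frame's x, y, z axes.
In Python, from station import get_obs, eyes, ticket, silhouettes gives the robot as it stands.
- The arm moves only by the tool servo_tool, never from a script. Its argument "moves" is a list of rows, each a list of 3 entries, a list of its own where there are three numbers: the opening, from 0 (shut) to 1 (fully open), then the shift along the world's x, y, z scaled (see below), then the turn, a rotation vector about the world's x, y, z scaled (see below). A call has 1 to 10 rows; each row shifts and turns the commanded pose from where the row before left it; what a row does not reach is not made up. The controller multiplies each number of a shift by 20 cm and each number of a turn by pi/2 rad. A row lasts 1/10 s, in which the tool goes at most 50 mm and 8.59 degrees, less where a joint would pass 70% of its speed; a pose out of reach is approached as far as the arm can. A call with a number of a shift or a turn outside -1 to 1 is refused whole. A call with a gripper value outside its range is refused whole. The fingers move at their own pace and stop on an object; the grip force is fixed at half the most. Time passes only in rows, so rows that do not move let the fingers close. It gives the time, the measured TCP pose, the force, the opening and the grip force at its end, in the units of the state.
- get_obs(): the state, without advancing time (a new reading comes with each control period).
- eyes.get_image(name): name is "scene" or "side" or "wrist"; returns the picture (400x640x3 uint8, red, green, blue); there is no depth.
- eyes.camera_params(name): a dict with "K" (3x3 intrinsics, pixels), "extrinsics" (4x4, takes a point from camera to world coordinates). Camera axes: x right, y down, z forward; pixel columns grow to the right and rows downward; lengths in m; the calibration is good to about 2 mm. A picture is of the moment at which its call begins: read the wrist's pose just before it. camera_params takes no time and is no camera call; for the wrist camera it gives the pose at the moment of the call.
- ticket.finish_job(): hands the job in; it is judged then, once.
Trained networks look in the newest picture that a camera, given by its name, has taken for a name from the list of things; names that differ only in an ending like _2 or _b are one class to them, and where a whole thing is asked for, a point or a joint stands for the part that bears it (a point fixed in the world has none). Each returns a list of dicts, best first, with "conf" (0 to 1); they miss things now and then, are a little off and sometimes report something else, mostly with a low value. They report only what shows in the picture. A call takes as long as a camera call.
- silhouettes(camera, query): "mask" (400x640 bool, what is visible of it) and "bbox" ([left, top, width, height] in pixels, round what is visible of it).
The state is a dict: "clock": time; "joints": joint angles; "joint_velocities": joint speeds; "joint_torque": joint torques, N m; "eef_pos": TCP position; "orientation": TCP orientation; "wrist_force": force on the tool from outside, world axes, zero at the start; "moment": the same for the moment, N m; "opening": opening from 0.0 (shut) to 1.0 (fully open); "finger_force": force on a finger pad.
Only numpy, scipy, OpenCV 4.12 (cv2) and the standard library are available. Lean on these libraries where they do the work, as an engineer would, in place of code of your own. Each camera call takes 0.05 s, during which the arm holds its last target. There are 200 camera calls.

## Task

Take the sprung tongs off their stand and use them to lift the filter that has the long round nipple out from under the extraction hood, then lay it gently across the two ribs of the balance pan. Hang the tongs back upright on their stand. Never touch the filter with the robot's fingers, and leave the other filter where it is.

Things in the scene. Friction and masses are not known exactly. Their poses are not given: they have to be found in the camera images.
- tongs: Sprung parallel tongs, steel, black handles, 180 mm long, 120 g, upright on the stand. Origin: centre of the underside of the flat guide frame (78 mm along x, 90 along y, 8 thick). z points up to the handles, y is the line the jaws close along. Two leaves, 20 mm wide (x) and 5 thick (y), run through the frame from z = -110 mm to +70 mm. Half a turn about z gives the same tongs.
- tongs_grip (a point): Where to grip the tongs: between the two black handle paddles (26 mm wide, z = 12 to 70 mm of the tongs), 38 mm above the tongs' origin, on the axis. Free, they measure 60 mm over their outer faces. Springs push them apart with 14 N each, rising to 18 N, so fingers 50 to 57 mm apart hold the tongs with open jaws; opening wider drops them.
- jaw_tips (a point): Middle of the jaw tips, 110 mm below the tongs' origin (148 mm below the grip point), axes as the tongs'. The leaves stay parallel and move equally: the jaw gap is always the outer handle width less 10 mm (50 mm free, least 10 mm).
- stand_seat (a point): Where the tongs' origin belongs on the stand, 120 mm above the table: tongs upright, their y along this y, either way round. Stand: two upright plates 8 mm thick (x), 100 long (y), tops at this height, 42 mm gap between them, open at the y ends, base 100 x 120 x 8 mm. The tongs' frame lies on the plates' top edges, the leaves hang in the gap.
- filter: The filter to weigh: square stainless body 70 x 26 x 26 mm with a round nipple (14 mm across, 22 long) on its -x end, outside the hood; about 100 g. Origin: centre of the square body; x along its length, z up. It lies across the two rails of the drying rack, its far half under the hood.
- spare: The other filter, to be left: the same square body 70 x 26 x 26 mm without a nipple (flat end, black port). Origin: centre of the body, axes as for the filter. It lies beside the filter, centres about 70 mm apart; which one is on the left changes.
- rack_mid (a point): Middle of the drying rack, at the height of the lying filters' axis, 47 mm above the table; x points level into the hood (roughly to the robot's left, +y); y along the two rails. Rails: tops 34 mm above the table, 5 mm thick, 170 long, at x = -24 and +24 mm; tray floor 8 mm above the table.
- station: Tray, rack and white hood in one, fixed; origin under rack_mid at table height, same axes. The hood spans x = -2 to 120 mm, y = -95 to 95 mm, z = 165 to 255 mm, on two legs at x = 112, y = +-85 mm. Below, it is open towards -x; a gripper pointing straight down does not fit, so come in leaning back, 20 to 50 degrees from vertical.
- pan_seat (a point): Where the filter's centre belongs on the balance: 100 mm above the table, 27 mm above the pan disc (120 mm across). x is across the ribs (the filter's length lies along it, either way round), y along them. Ribs: 14 mm high, 5 thick, 84 long, at x = -24 and +24 mm; tops 13 mm under this point. This x runs roughly to the robot's left. Balance body 210 x 190 mm, top 55 mm above the table.
- pan (a joint): How far the balance pan is pressed down (m), 0 to 0.009, sprung at 2500 N/m: 1 mm is 2.5 N. Empty it reads about 0.0004. More than 0.006 (15 N) overloads it.
- wash_bottle: Bystander: white plastic bottle, 64 mm across, 170 mm high. Origin: centre of its base.
- beaker: Bystander: glass beaker, 72 mm across, 100 mm high. Origin: centre of its base.

How it is judged:
By the outcome, as a careful person would: the job done as asked, in the order asked, and still so for the second after the job is handed in, with the robot touching nothing.
It also fails if it takes over 58 s, if anything falls off the work surface, if the arm or the gripper's body presses on something with over 40 N, if the wrist force passes 120 N, or if a joint passes its speed limit or range.

## Working session

There is one attempt and no reset: what is moved stays moved. The work goes in short steps, Python scripts to look and compute and a tool call to move; the robot and the scene stay as the last step left them, time stands still between calls to the robot, and variables do not carry over. Pictures are saved under pics/ and viewed, at most 10 in all, crops included, and the job is handed in when it is done.

Besides the shell and the picture viewer there is one more tool, called after "Call:" in YAML: its name, and indented under it one key for each argument. servo_tool: Moves the arm, as the interface text tells. Shifts and turns lie within -1 to 1; 1 stands for 20 cm of shift or pi/2 rad of turn. Its arguments: {"type":"object","properties":{"moves":{"type":"array"}},"required":["moves"]}

```bash
mkdir -p pics; ls
cat > first.py <<'E'
from station import get_obs, eyes, ticket, silhouettes
import cv2,numpy as np
print(get_obs()['clock'],get_obs()['eef_pos'],get_obs()['opening'])
ims=[]
for c in ['scene','side']:
    im=eyes.get_image(c); cv2.imwrite(f'pics/{c}0.png',im[:,:,::-1])
    p=eyes.camera_params(c); print(c,np.round(p['K'],1).tolist(),np.round(p['extrinsics'],3).tolist())
    for q in ['tongs','filter','spare','stand_seat','station','pan','wash_bottle','beaker']:
        for r in silhouettes(c,q)[:2]: print(c,q,round(r['conf'],2),r['bbox'],r['mask'].sum())
print(get_obs()['clock'])
E
python3 first.py
```

```text
pics
0.0 [ 0.13633584 -0.50669248  0.24146873] 0.999907080083082
scene [[511.5, 0.0, 314.1], [0.0, 511.5, 199.9], [0.0, 0.0, 1.0]] [[0.072, 0.522, -0.85, 1.72], [0.997, -0.038, 0.061, -0.124], [-0.0, -0.852, -0.523, 0.82], [0.0, 0.0, 0.0, 1.0]]
scene tongs 0.97 [187.0, 157.4, 45.3, 34.6] 786
scene filter 0.74 [415.5, 206.6, 30.3, 16.4] 347
scene spare 0.69 [408.4, 196.3, 24.8, 14.5] 280
scene stand_seat 0.92 [191.3, 185.6, 50.9, 48.2] 1373
scene station 0.69 [393.3, 126.0, 104.5, 121.4] 6717
scene pan 0.68 [293.5, 201.4, 43.8, 27.5] 901
scene wash_bottle 0.63 [193.4, 209.5, 24.3, 68.6] 1477
side [[448.1, 0.0, 318.6], [0.0, 448.1, 199.7], [0.0, 0.0, 1.0]] [[0.953, -0.135, 0.272, 0.299], [-0.303, -0.451, 0.839, -0.996], [0.01, -0.882, -0.471, 0.672], [0.0, 0.0, 0.0, 1.0]]
side tongs 0.61 [279.0, 244.0, 46.5, 90.8] 1984
side filter 0.57 [266.5, 169.3, 21.1, 18.5] 188
side spare 0.49 [244.6, 174.0, 20.4, 20.5] 198
side stand_seat 0.92 [277.1, 294.0, 50.2, 51.9] 1762
side station 0.8 [222.0, 108.5, 82.0, 99.3] 4841
side pan 0.59 [287.1, 208.0, 48.3, 27.7] 872
side wash_bottle 0.86 [380.8, 236.2, 34.0, 76.8] 1850
side beaker 0.75 [348.5, 177.8, 25.8, 40.5] 855
0.9
```

View both.

```bash
python3 -c "
import cv2,numpy as np
a=cv2.imread('pics/scene0.png');b=cv2.imread('pics/side0.png')
cv2.imwrite('pics/c0.png',cv2.resize(a[110:290,160:520],None,fx=2.2,fy=2.2,interpolation=2))
cv2.imwrite('pics/c1.png',cv2.resize(b[90:350,200:440],None,fx=2.3,fy=2.3,interpolation=2))"
```

```text
(no output)
```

View pics/c0.png

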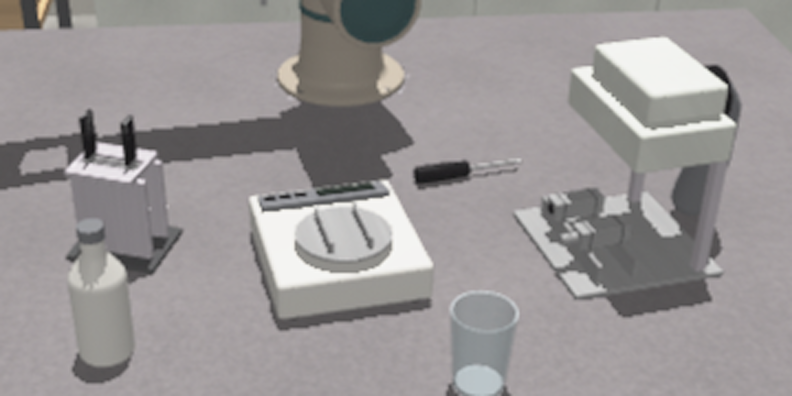

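View pics/c1.png

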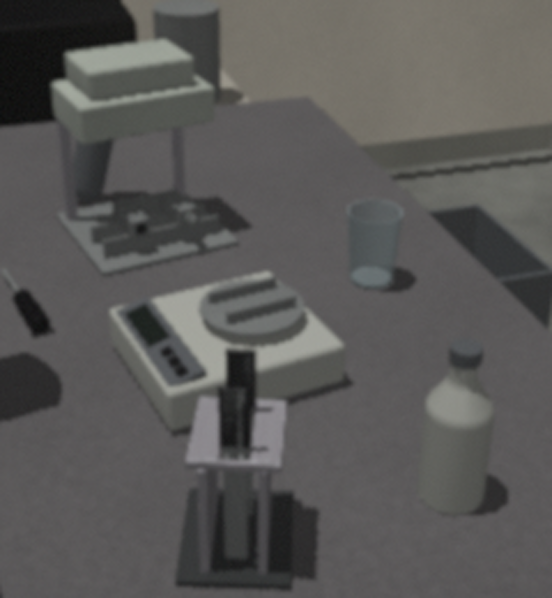

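```bash
cat > h.py <<'E'
from station import get_obs, eyes, ticket, silhouettes
import cv2,numpy as np
from scipy.spatial.transform import Rotation as R
def ray(p,uv,z):
    K=p['K'];T=np.array(p['extrinsics'])
    d=T[:3,:3]@np.linalg.solve(K,[uv[0],uv[1],1.]);o=T[:3,3]
    return o+d*(z-o[2])/d[2]
def proj(p,X):
    T=np.linalg.inv(p['extrinsics']); c=np.atleast_2d(X)@T[:3,:3].T+T[:3,3]
    q=c@np.array(p['K']).T; return q[:,:2]/q[:,2:]
E
cat > r.py <<'E'
from h import *
S=eyes.camera_params('scene');D=eyes.camera_params('side')
a=lambda u,v:(160+u/2.2,110+v/2.2)
b=lambda u,v:(200+u/2.3,90+v/2.3)
def show(n,z,A,B):
    print(n,'scene',[np.round(ray(S,a(*q),z)[:2],3).tolist() for q in A],'side',[np.round(ray(D,b(*q),z)[:2],3).tolist() for q in B])
show('frame',.128,[(92,145),(162,155),(140,183),(68,175)],[(200,398),(287,400),(283,465),(187,462)])
show('handles',.190,[(90,112),(129,118)],[(241,352),(236,388)])
show('disc',.073,[(343,235)],[(252,308)])
show('ribs',.087,[(317,208),(331,250),(355,207),(371,247)],[(208,293),(275,280),(228,321),(296,300)])
show('body',.055,[(250,195),(385,180),(430,262),(278,295)],[(112,310),(265,275),(342,345),(165,408)])
show('spare port',.047,[(550,208)],[(141,228)])
show('nipple end',.047,[(570,241)],[(178,208)])
show('traycorners',.008,[(515,212),(578,290),(718,270)],[(60,215),(103,268),(237,238)])
show('hood low front',.165,[(570,100),(640,165),(728,155)],[(55,115),(95,138),(215,125)])
show('bottle',.085,[(102,290)],[(455,430)])
show('beaker',.1,[(484,310)],[(375,212)])
print(eyes.camera_params('wrist'))
E
python3 r.py
```

```text
frame scene [[0.444, -0.347], [0.477, -0.257], [0.544, -0.279], [0.518, -0.368]] side [[0.468, -0.269], [0.541, -0.294], [0.51, -0.377], [0.437, -0.35]]
handles scene [[0.474, -0.339], [0.493, -0.29]] side [[0.498, -0.299], [0.48, -0.347]]
disc scene [[0.592, -0.038]] side [[0.582, -0.048]]
ribs scene [[0.55, -0.067], [0.643, -0.056], [0.552, -0.02], [0.64, -0.009]] side [[0.538, -0.025], [0.619, -0.018], [0.543, -0.088], [0.627, -0.068]]
body scene [[0.461, -0.15], [0.436, 0.03], [0.63, 0.063], [0.683, -0.119]] side [[0.436, 0.023], [0.628, 0.051], [0.662, -0.122], [0.454, -0.177]]
spare port scene [[0.509, 0.237]] side [[0.511, 0.235]]
nipple end scene [[0.586, 0.244]] side [[0.573, 0.281]]
traycorners scene [[0.454, 0.206], [0.635, 0.246], [0.606, 0.431]] side [[0.419, 0.387], [0.453, 0.21], [0.647, 0.243]]
hood low front scene [[0.435, 0.269], [0.608, 0.309], [0.592, 0.42]] side [[0.425, 0.379], [0.465, 0.278], [0.628, 0.28]]
bottle scene [[0.7, -0.312]] side [[0.693, -0.327]]
beaker scene [[0.786, 0.096]] side [[0.787, 0.09]]
{'K': array([[319.19707361,   0.        , 318.88151246],
       [  0.        , 319.19707361, 200.20465983],
       [  0.        ,   0.        ,   1.        ]]), 'extrinsics': array([[ 2.60325900e-01, -9.23099307e-01, -2.83051400e-01,
         2.08659381e-01],
       [-9.65520690e-01, -2.48744503e-01, -7.67852208e-02,
        -4.86945143e-01],
       [ 4.72904354e-04,  2.93281165e-01, -9.56026116e-01,
         3.74804672e-01],
       [ 0.00000000e+00,  0.00000000e+00,  0.00000000e+00,
         1.00000000e+00]])}
```

```bash
python3 -c "
from h import *
o=get_obs();print(np.round(o['orientation'],3).tolist());print(np.array([.49,-.318,.27])-o['eef_pos'])
print(np.array(o['orientation']).T@eyes.camera_params('wrist')['extrinsics'][:3,:3])"
```

```text
[[0.966, 0.26, -0.0], [0.26, -0.966, -0.0], [-0.0, 0.0, -1.0]]
[0.35359345 0.1889932  0.02768472]
[[ 5.79283502e-04 -9.56032960e-01 -2.93258663e-01]
 [ 9.99999756e-01  4.39162231e-04  5.43649050e-04]
 [-3.90958282e-04 -2.93258906e-01  9.56032981e-01]]
```

Call:
servo_tool:
  moves:
    - [1,[0.177,0.0945,0.0139],[0,0,-0.0778]]
    - [1,[0.177,0.0945,0.0139],[0,0,-0.0778]]
    - [1,[0.177,0.0945,0.0139],[0,0,-0.0778]]
    - [1,[0.177,0.0945,0.0139],[0,0,-0.0778]]
    - [1,[0.177,0.0945,0.0139],[0,0,-0.0778]]
    - [1,[0.177,0.0945,0.0139],[0,0,0]]
    - [1,[0.177,0.0945,0.0139],[0,0,0]]
    - [1,[0.177,0.0945,0.0139],[0,0,0]]
    - [1,[0.177,0.0945,0.0139],[0,0,0]]
    - [1,[0.177,0.0945,0.0139],[0,0,0]]

```text
clock: 1.9
eef_pos: [0.4918, -0.317, 0.2703]
orientation: [[0.94, -0.341, 0.0], [-0.341, -0.94, -0.0], [0.0, 0.0, -1.0]]
wrist_force: [0.7, 0.0, 1.0]
opening: 0.999
finger_force: 0.0
```

Call:
servo_tool:
  moves:
    - [1,[0,0,0],[0,0,0]]
    - [1,[0,0,0],[0,0,0]]

```text
clock: 2.1
eef_pos: [0.4908, -0.3176, 0.2698]
orientation: [[0.94, -0.34, -0.001], [-0.34, -0.94, 0.0], [-0.001, 0.0, -1.0]]
wrist_force: [0.3, -0.4, 0.0]
opening: 0.997
finger_force: 0.0
```

```bash
cat > w1.py <<'E'
from h import *
o=get_obs();print(o['clock'],np.round(o['eef_pos'],4),np.round(o['joints'],1),np.round(o['orientation'],3).tolist())
p=eyes.camera_params('wrist');im=eyes.get_image('wrist').copy()
np.savez('w1',im=im,K=p['K'],extrinsics=p['extrinsics'])
for q in ['tongs','stand_seat']:
  for r in silhouettes('wrist',q)[:1]:
    print(q,r['conf'],r['bbox'])
    c,_=cv2.findContours(r['mask'].astype(np.uint8),0,1); cv2.drawContours(im,c,-1,(255,0,0) if q=='tongs' else (0,200,0),1)
    np.save('m_'+q,r['mask'])
# predicted frame
C=np.array([.493,-.318]);th=np.radians(70);y=np.array([np.cos(th),np.sin(th)]);x=np.array([y[1],-y[0]])
P=[np.r_[C+a*.039*x+b*.045*y,.128] for a,b in [(-1,-1),(1,-1),(1,1),(-1,1)]]
cv2.polylines(im,[proj(p,P).astype(np.int32)],True,(255,255,0),1)
cv2.imwrite('pics/w1.png',im[:,:,::-1])
E
python3 w1.py
```

```text
2.1 [ 0.4908 -0.3176  0.2698] [-36.5  12.5  66.8  -0.  100.8  73.3] [[0.94, -0.34, -0.001], [-0.34, -0.94, 0.0], [-0.001, 0.0, -1.0]]
tongs 0.96 [276.6, 149.1, 98.8, 87.1]
stand_seat 0.84 [263.2, 126.2, 105.5, 99.7]
```

View pics/w1.png

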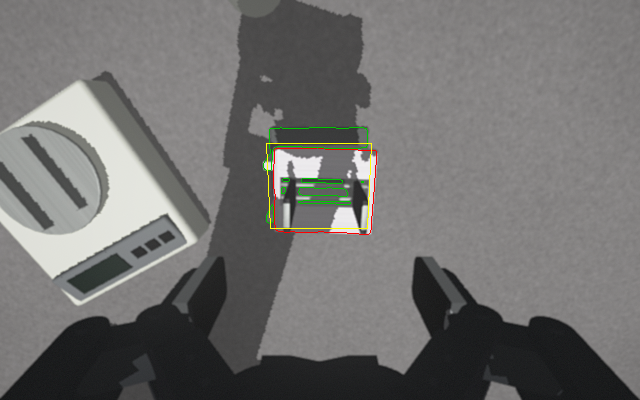

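```bash
cat > f1.py <<'E'
from h import *
from scipy.optimize import minimize
p=np.load('w1.npz');m=np.load('m_tongs.npy').astype(np.uint8)
c=np.vstack(cv2.findContours(m,0,1)[0]);H=np.zeros((400,640),np.uint8);cv2.fillConvexPoly(H,cv2.convexHull(c),1)
def hull(v):
    y=np.array([np.cos(v[2]),np.sin(v[2])]);x=np.array([y[1],-y[0]])
    P=[np.r_[v[:2]+a*.039*x+b*.045*y,z] for a in(-1,1) for b in(-1,1) for z in(.12,.128)]
    I=np.zeros((3200,5120),np.uint8);cv2.fillConvexPoly(I,cv2.convexHull((proj(p,P)*8).astype(np.int32)),1);return I
HB=cv2.resize(H,None,fx=8,fy=8,interpolation=0)
f=lambda v:-(hull(v)&HB).sum()/(hull(v)|HB).sum()
r=minimize(f,[.493,-.318,1.22],method='Nelder-Mead',options=dict(initial_simplex=[[.493,-.318,1.22],[.503,-.318,1.22],[.493,-.308,1.22],[.493,-.318,1.3]],maxiter=80))
print(r.x,np.degrees(r.x[2]),r.fun)
for q in [(22,192),(57,105),(155,85)]: print(ray(p,q,.0))
# handles: top outer edges seen
E
python3 f1.py
```

```text
[ 0.61633333 -0.31466667  0.82      ] 46.982539200727544 0.0
[0.58718697 0.06089109 0.        ]
[ 0.66531206 -0.04392589  0.        ]
[ 0.64538481 -0.16619935  0.        ]f1.py:10: RuntimeWarning: overflow encountered in scalar negative
  f=lambda v:-(hull(v)&HB).sum()/(hull(v)|HB).sum()
```

```bash
sed -i 's/f=lambda v:-(hull(v)&HB).sum()/f=lambda v:-1.0*(hull(v)\&HB).sum()/' f1.py; python3 f1.py
```

```text
[ 0.48629008 -0.32049198  1.20023649] 68.768485256486 -0.9807863080824112
[0.58718697 0.06089109 0.        ]
[ 0.66531206 -0.04392589  0.        ]
[ 0.64538481 -0.16619935  0.        ]
```

Call:
servo_tool:
  moves:
    - [1,[-0.0225,-0.0145,0],[0,0,-0.0144]]
    - [1,[0,0,-0.15],[0,0,0]]
    - [1,[0,0,-0.15],[0,0,0]]
    - [1,[0,0,-0.15],[0,0,0]]
    - [1,[0,0,-0.15],[0,0,0]]
    - [1,[0,0,0],[0,0,0]]
    - [0.63,[0,0,0],[0,0,0]]
    - [0.63,[0,0,0],[0,0,0]]
    - [0.63,[0,0,0],[0,0,0]]
    - [0.63,[0,0,0],[0,0,0]]

```text
clock: 3.25
eef_pos: [0.4867, -0.3219, 0.1538]
orientation: [[0.932, -0.363, 0.004], [-0.363, -0.932, -0.004], [0.005, 0.002, -1.0]]
wrist_force: [-1.4, 0.4, 6.8]
opening: 0.633
finger_force: 14.3
```

Call:
servo_tool:
  moves:
    - [0.63,[0,0,0],[0,0,0]]
    - [0.63,[0,0,0],[0,0,0]]
    - [0.63,[0,0,0],[0,0,0]]

```text
clock: 3.55
eef_pos: [0.4867, -0.3219, 0.1539]
orientation: [[0.932, -0.363, 0.004], [-0.363, -0.932, -0.004], [0.005, 0.002, -1.0]]
wrist_force: [-1.4, -0.4, 6.3]
opening: 0.632
finger_force: 14.3
```

Call:
servo_tool:
  moves:
    - [0.63,[0,0,0.05],[0,0,0]]
    - [0.63,[0,0,0.1],[0,0,0]]
    - [0.63,[0,0,0.15],[0,0,0]]
    - [0.63,[0,0,0.15],[0,0,0]]
    - [0.63,[0,0,0.15],[0,0,0]]
    - [0.63,[0,0,0.15],[0,0,0]]
    - [0.63,[0,0,0.05],[0,0,0]]
    - [0.63,[0,0,0],[0,0,0]]

```text
clock: 4.35
eef_pos: [0.4863, -0.3212, 0.3124]
orientation: [[0.932, -0.362, 0.003], [-0.362, -0.932, -0.003], [0.004, 0.001, -1.0]]
wrist_force: [-0.5, -0.4, -1.5]
opening: 0.632
finger_force: 14.3
```

Run:
```python
from h import *
o=get_obs();print(o['clock'],np.round(o['eef_pos'],4),np.round(o['joints'],1),np.round(o['wrist_force'],1),o['opening'])
im=[eyes.get_image(c) for c in ('scene','side','wrist')]
a=cv2.resize(im[0][90:290,160:360],None,fx=2,fy=2); b=cv2.resize(im[1][130:330,200:400],None,fx=2,fy=2)
cv2.imwrite('pics/l1.png',np.hstack([a,b])[:,:,::-1])
```

```text
4.35 [ 0.4863 -0.3212  0.3124] [-37.1  12.1  62.4  -0.  105.3  74.2] [-0.5 -0.4 -1.5] 0.6321795378504006
```

View pics/l1.png

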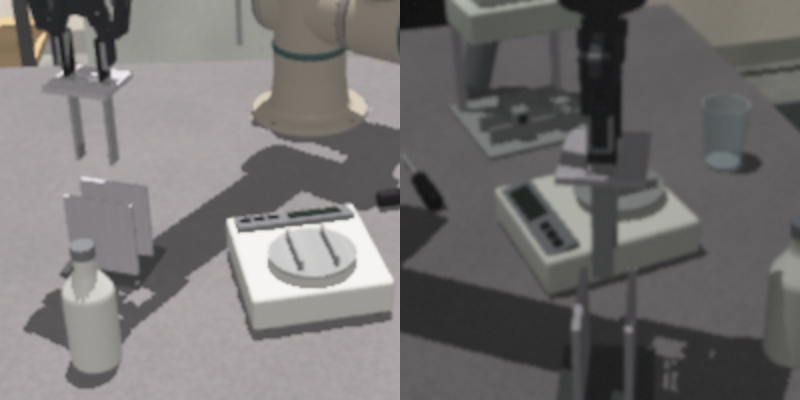

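Call:
servo_tool:
  moves:
    - [0.63,[0.04,0.142,0],[0,0,0.0905]]
    - [0.63,[0.04,0.142,0],[0,0,0.0905]]
    - [0.63,[0.04,0.142,0],[0,0,0.0905]]
    - [0.63,[0.04,0.142,0],[0,0,0.0905]]
    - [0.63,[0.04,0.142,0],[0,0,0.0905]]
    - [0.63,[0.04,0.142,0],[0,0,0.0905]]
    - [0.63,[0.04,0.142,0],[0,0,0.0905]]
    - [0.63,[0.04,0.142,0],[0,0,0.0905]]
    - [0.63,[0.04,0.142,0],[0,0,0.0905]]
    - [0.63,[0.04,0.142,0],[0,0,0.0905]]

```text
clock: 5.5
eef_pos: [0.5657, -0.0356, 0.3081]
orientation: [[0.492, 0.871, -0.003], [0.871, -0.492, 0.0], [-0.001, -0.003, -1.0]]
wrist_force: [0.7, 0.4, -1.8]
opening: 0.636
finger_force: 14.3
```

Call:
servo_tool:
  moves:
    - [0.63,[0.04,0.142,0],[0,0,0.0905]]
    - [0.63,[0.04,0.142,0],[0,0,0.0905]]
    - [0.63,[0.04,0.142,0],[0,0,0.0905]]
    - [0.63,[0.04,0.142,0],[0,0,0.0905]]
    - [0.63,[0.04,0.142,0],[0,0,0.0905]]
    - [0.63,[0,0,0],[0.0763,0.0148,0]]
    - [0.63,[0,0,0],[0.0763,0.0148,0]]
    - [0.63,[0,0,0],[0.0763,0.0148,0]]
    - [0.63,[0,0,0],[0.0763,0.0148,0]]
    - [0.63,[0,0,0],[0.0763,0.0148,0]]

```text
clock: 6.5
eef_pos: [0.6057, 0.1049, 0.3088]
orientation: [[-0.153, 0.982, -0.111], [0.802, 0.189, 0.567], [0.578, -0.002, -0.816]]
wrist_force: [0.1, 0.4, -0.9]
opening: 0.634
finger_force: 14.3
```

```bash
cat > w2.py <<'E'
from h import *
import sys
n=sys.argv[1]
o=get_obs();print(o['clock'],np.round(o['eef_pos'],4),np.round(o['joints'],1),np.round(o['orientation'],3).tolist(),o['opening'])
p=eyes.camera_params('wrist');im=eyes.get_image('wrist').copy()
np.savez(n,im=im,K=p['K'],extrinsics=p['extrinsics'],pos=o['eef_pos'],R=o['orientation'])
for q,c0 in [('filter',(255,0,0)),('spare',(0,255,0))]:
  for r in silhouettes('wrist',q)[:1]:
    print(q,r['conf'],r['bbox'])
    c,_=cv2.findContours(r['mask'].astype(np.uint8),0,1); cv2.drawContours(im,c,-1,c0,1)
    np.save(n+'_'+q,r['mask'])
cv2.imwrite(f'pics/{n}.png',im[:,:,::-1])
E
python3 w2.py w2
```

```text
6.5 [0.6057 0.1049 0.3088] [ -7.6  21.4  57.2  35.6 110.   -8.5] [[-0.153, 0.982, -0.111], [0.802, 0.189, 0.567], [0.578, -0.002, -0.816]] 0.6339652938718733
filter 0.66 [309.1, 133.8, 23.8, 42.3]
spare 0.65 [257.8, 133.8, 19.5, 38.3]
```

View pics/w2.png

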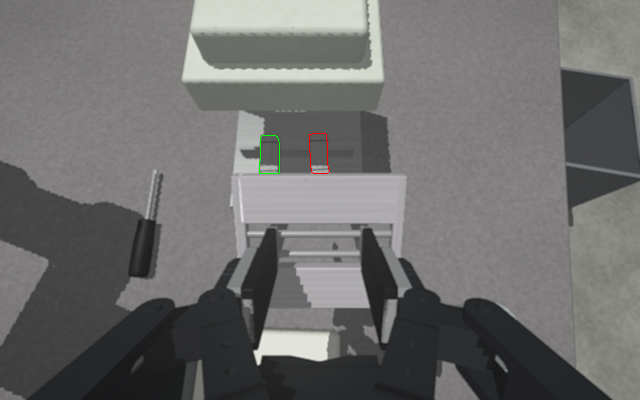

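```bash
cat > f2.py <<'E'
from h import *
from scipy.optimize import minimize
import sys
n=sys.argv[1];lim=int(sys.argv[2])
p=np.load(n+'.npz');S=8
def fit(q,v0):
    m=np.load(n+'_'+q+'.npy').astype(np.uint8);m[lim:]=0
    HB=cv2.resize(m,None,fx=S,fy=S,interpolation=0)[:220*S]
    def hull(v):
        x=np.array([np.cos(v[2]),np.sin(v[2])]);y=np.array([-x[1],x[0]])
        P=[np.r_[v[:2]+a*.035*x+b*.013*y,z] for a in(-1,1) for b in(-1,1) for z in(.034,.060)]
        I=np.zeros((220*S,640*S),np.uint8);cv2.fillConvexPoly(I,cv2.convexHull((proj(p,P)*S+S/2).astype(np.int32)),1);I[lim*S:]=0;return I
    f=lambda v:-1.0*(hull(v)&HB).sum()/(hull(v)|HB).sum()
    v0=np.array(v0);r=minimize(f,v0,method='Nelder-Mead',options=dict(initial_simplex=[v0,v0+[.01,0,0],v0+[0,.01,0],v0+[0,0,.1]],maxiter=80))
    print(q,np.round(r.x,4),np.degrees(r.x[2]),r.fun)
fit('filter',[.572,.284,1.76]);fit('spare',[.503,.27,1.76])
E
python3 f2.py w2 164
python3 -c "
from h import *
p=np.load('w2.npz')
for q in [(183,108),(380,110)]: print(ray(p,q,.165))"
```

```text
filter [0.5701 0.2844 1.8094] 103.67371917784101 -0.9597076461769115
spare [0.5033 0.2684 1.8365] 105.2256776676868 -0.9475457297012765
[0.42642104 0.261013   0.165     ]
[0.63499518 0.29853769 0.165     ]
```

Call:
servo_tool:
  moves:
    - [0.63,[0,0.0275,-0.17],[0,0,0.0222]]
    - [0.63,[0,0.0275,-0.17],[0,0,0]]
    - [0.63,[0,0.0275,-0.17],[0,0,0]]
    - [0.63,[0,0.0275,-0.17],[0,0,0]]
    - [0.63,[0,0,0],[0,0,0]]
    - [0.63,[0,0,0],[0,0,0]]

```text
clock: 7.25
eef_pos: [0.6058, 0.1278, 0.175]
orientation: [[-0.185, 0.974, -0.129], [0.799, 0.225, 0.557], [0.572, -0.0, -0.82]]
wrist_force: [-0.0, -0.3, -0.1]
opening: 0.631
finger_force: 14.3
```

```bash
python3 w2.py w3; python3 f2.py w3 200
```

```text
7.25 [0.6058 0.1278 0.175 ] [ -5.3  25.1  67.7  33.3  98.1 -16.7] [[-0.185, 0.974, -0.129], [0.799, 0.225, 0.557], [0.572, -0.0, -0.82]] 0.6312316614660165
filter 0.57 [307.1, 84.3, 32.6, 93.4]
spare 0.69 [231.6, 82.1, 31.4, 74.5]
filter [0.5706 0.284  1.8214] 104.35727889513412 -0.8674787819626346
spare [0.5019 0.2707 1.7962] 102.91606287049538 -0.9484498560698805
```

View pics/w3.png

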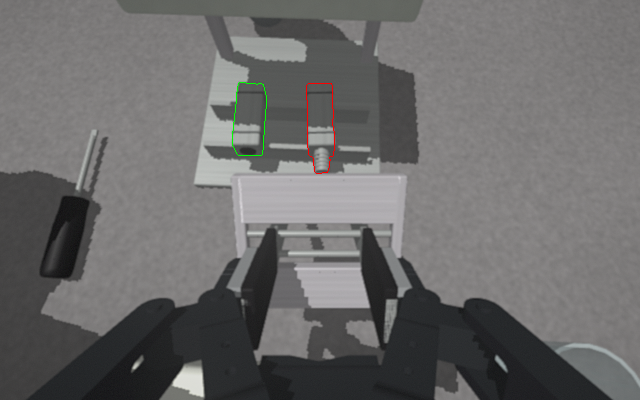

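Call:
servo_tool:
  moves:
    - [0.63,[-0.02,0.0915,0],[0,0,0]]
    - [0.63,[-0.02,0.0915,0],[0,0,0]]
    - [0.63,[-0.02,0.0915,0],[0,0,0]]
    - [0.63,[-0.02,0.0915,0],[0,0,0]]
    - [0.63,[0,0,-0.0425],[0,0,0]]
    - [0.63,[0,0,-0.0425],[0,0,0]]
    - [0.63,[0,0,0],[0,0,0]]
    - [0.63,[0,0,0],[0,0,0]]

```text
clock: 8.2
eef_pos: [0.5899, 0.1998, 0.1565]
orientation: [[-0.182, 0.975, -0.129], [0.799, 0.223, 0.559], [0.573, -0.002, -0.819]]
wrist_force: [-0.1, 0.1, -0.7]
opening: 0.631
finger_force: 14.3
```

```bash
python3 w2.py w4;  python3 - <<'E'
from h import *
a=cv2.imread('pics/w4.png'); s=eyes.get_image('side')[:,:,::-1]; c=eyes.get_image('scene')[:,:,::-1]
f=lambda i,y,x:cv2.resize(i[y:y+100,x:x+130],None,fx=3,fy=3,interpolation=2)
cv2.imwrite('pics/v4.png',np.vstack([np.hstack([f(s,120,210),f(c,140,370)]),np.hstack([f(a,50,190),f(a,50,320)])]))
E
```

```text
8.2 [0.5899 0.1998 0.1565] [  1.1  23.7  71.8  34.2  92.3 -12.7] [[-0.182, 0.975, -0.129], [0.799, 0.223, 0.559], [0.573, -0.002, -0.819]] 0.6311068759702108
filter 0.81 [303.7, 139.2, 33.6, 110.8]
spare 0.83 [217.4, 142.2, 40.8, 82.7]
```

View pics/v4.png

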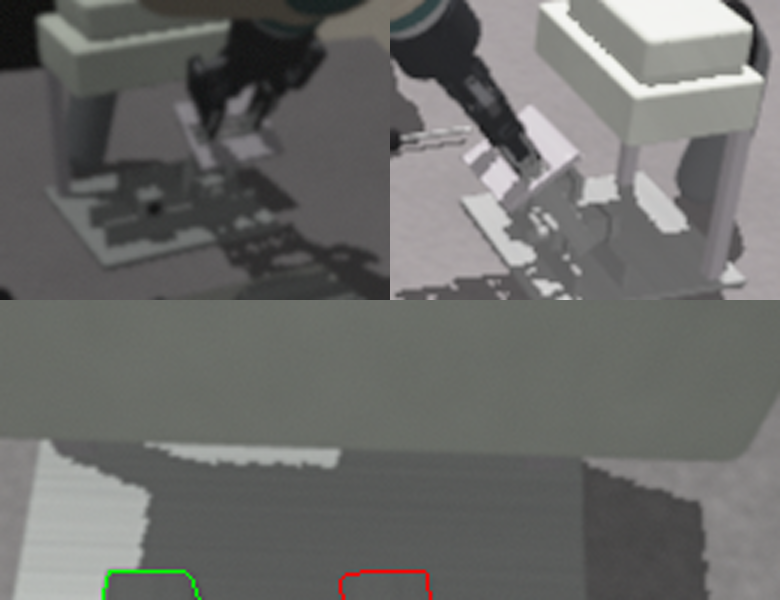

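Call:
servo_tool:
  moves:
    - [0.5,[0,0,0],[0,0,0]]
    - [0.4,[0,0,0],[0,0,0]]
    - [0.2,[0,0,0],[0,0,0]]
    - [0,[0,0,0],[0,0,0]]
    - [0,[0,0,0],[0,0,0]]
    - [0,[0,0,0],[0,0,0]]
    - [0,[0,0,0],[0,0,0]]

```text
clock: 9.15
eef_pos: [0.5904, 0.2, 0.158]
orientation: [[-0.184, 0.975, -0.127], [0.799, 0.223, 0.559], [0.573, 0.001, -0.82]]
wrist_force: [-0.4, -4.4, 5.9]
opening: 0.304
finger_force: 60.3
```

Call:
servo_tool:
  moves:
    - [0,[0,0,0.025],[0,0,0]]
    - [0,[0,0,0.025],[0,0,0]]
    - [0,[0,0,0.025],[0,0,0]]
    - [0,[0,0,0],[0,0,0]]
    - [0,[0,0,0],[0,0,0]]

```text
clock: 9.65
eef_pos: [0.5898, 0.2004, 0.1721]
orientation: [[-0.183, 0.975, -0.129], [0.799, 0.224, 0.558], [0.573, -0.0, -0.819]]
wrist_force: [0.4, -0.8, -2.3]
opening: 0.303
finger_force: 60.0
```

```bash
python3 w2.py w5
```

```text
9.65 [0.5898 0.2004 0.1721] [  1.2  22.9  70.9  34.2  93.6 -11.8] [[-0.183, 0.975, -0.129], [0.799, 0.224, 0.558], [0.573, -0.0, -0.819]] 0.3025889348329111
spare 0.59 [234.2, 174.7, 170.1, 168.9]
```

View pics/w5.png

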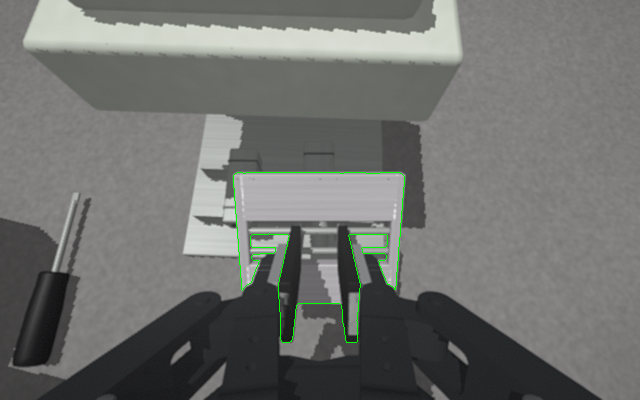

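Run:
```python
from h import *
p=np.load('w5.npz');x=np.array([np.cos(1.81),np.sin(1.81)]);C=np.array([.5706,.284])
for dz in (0,.005,.01,.015,.02): print(dz,proj(p,[np.r_[C+.035*x,.06+dz],np.r_[C+.035*x,.034+dz]]).round(1).tolist())
p4=np.load('w4.npz');print('w4',proj(p4,[np.r_[C+.035*x,.06]]),'spare w4,w5',proj(p4,[np.r_[np.array([.5025,.27])+.035*x,.06]]),proj(p,[np.r_[np.array([.5025,.27])+.035*x,.06]]))
g=p['im'][:,:,1].astype(int)
print(g[130:172,312:326].mean(1).astype(int)); print(g[163,290:345]); print(g[130:172,238:250].mean(1).astype(int))
for c in ('scene','side'):
  eyes.get_image(c)
  for r in silhouettes(c,'filter')[:3]: print(c,r['conf'],r['bbox'],r['mask'].sum())
```

```text
0 [[318.3, 149.0], [318.4, 161.0]]
0.005 [[318.3, 146.5], [318.4, 158.9]]
0.01 [[318.3, 143.8], [318.4, 156.6]]
0.015 [[318.3, 141.1], [318.4, 154.3]]
0.02 [[318.3, 138.3], [318.3, 152.0]]
w4 [[318.40283816 140.24558311]] spare w4,w5 [[238.62655088 138.64649197]] [[242.52791283 147.37721607]]
[ 89  88  89  91  90  90  90  90  90  91  90  89  91  92  91  91  91  91
  91  92  92  89  76  61  72  89  92  92  92  92  91  92  92  91  91  92
  92  92  92  91  93 109]
[94 93 93 94 93 92 93 93 93 93 93 95 93 89 88 90 91 92 93 94 92 92 92 92
 93 94 93 94 93 92 91 91 90 90 91 91 92 93 91 91 90 90 90 87 90 96 96 95
 95 95 94 94 94 95 94]
[116 122 121 118 117 115 110 109 107 108 115 116 112 110 107 104 103 100
  93  91  93  93  93  93  93  93  93  94  92  81  65  74  91  94  93  94
  94  93  93  93  94 111]
scene 0.61 [294.1, 203.2, 44.0, 26.9] 889
scene 0.56 [413.3, 200.9, 35.4, 19.3] 270
```

Call:
servo_tool:
  moves:
    - [0,[0.015,-0.06,0.02],[0,0,0]]
    - [0,[0.03,-0.117,0],[0,0,0]]
    - [0,[0.03,-0.117,0],[0,0,0]]
    - [0,[0.03,-0.117,0.02],[0,0,0]]
    - [0,[0.03,-0.117,0.05],[0,0,0]]
    - [0,[0,0,0.15],[0,0,0]]
    - [0,[0,0,0.15],[0,0,0]]
    - [0,[0,0,0],[0,0,0]]
    - [0,[0,0,0],[0,0,0]]

```text
clock: 10.9
eef_pos: [0.6172, 0.094, 0.2505]
orientation: [[-0.184, 0.975, -0.127], [0.799, 0.223, 0.558], [0.572, 0.001, -0.82]]
wrist_force: [-0.4, 0.3, -3.7]
opening: 0.306
finger_force: 60.0
```

```bash
cat > f3.py <<'E'
from h import *
o=get_obs();print(o['clock'],o['eef_pos'],o['opening'],np.round(o['wrist_force'],1))
from scipy.optimize import minimize
S=8
def fit(m,p,P0,v0,steps):
    HB=cv2.resize(m.astype(np.uint8),None,fx=S,fy=S,interpolation=0)
    def hull(v):
        I=np.zeros(HB.shape,np.uint8);cv2.fillConvexPoly(I,cv2.convexHull((proj(p,P0(v))*S+S/2).astype(np.int32)),1);return I
    f=lambda v:-1.0*(hull(v)&HB).sum()/(hull(v)|HB).sum()
    v0=np.array(v0);r=minimize(f,v0,method='Nelder-Mead',options=dict(initial_simplex=np.vstack([v0]+[v0+np.eye(len(v0))[i]*steps[i] for i in range(len(v0))]),maxiter=60));return r.x,r.fun
t=np.linspace(0,2*np.pi,60)
def disc(v): return [np.r_[v[0]+.06*np.cos(a),v[1]+.06*np.sin(a),z] for a in t for z in (.065,.073)]
for c in ('scene','side'):
    p=eyes.camera_params(c);im=eyes.get_image(c);cv2.imwrite(f'pics/{c}5.png',im[:,:,::-1])
    for r in silhouettes(c,'pan')[:1]: print(c,r['conf'],r['bbox'],fit(r['mask'],p,disc,[.588,-.043],[.01,.01]))
    for r in silhouettes(c,'filter')[:2]: print('filter',r['conf'],r['bbox'])
p=np.load('w1.npz');im=p['im'];cv2.imwrite('pics/w1raw.png',im[:,:,::-1])
for q in [(52,137),(87,207),(10,165),(50,228)]: print(ray(p,q,.087)[:2])
E
python3 f3.py
```

```text
10.9 [0.61716872 0.09399895 0.25048159] 0.3055021841114245 [-0.4  0.3 -3.7]
scene 0.63 [293.4, 200.9, 45.7, 28.8] (array([ 0.57537149, -0.03671291]), np.float64(-0.9439631921307314))
filter 0.81 [378.1, 184.9, 33.6, 15.6]
filter 0.19 [359.1, 149.6, 46.9, 51.0]
side 0.91 [287.4, 208.2, 47.2, 28.0] (array([ 0.5860094 , -0.03117494]), np.float64(-0.8750736500151282))
filter 0.73 [281.9, 158.4, 24.9, 19.8]
[ 0.61879801 -0.0870501 ]
[ 0.54490345 -0.08033417]
[ 0.60938474 -0.03182298]
[ 0.53784666 -0.03069788]
```

Run:
```python
from h import *
a=cv2.imread('pics/scene5.png')[192:236,282:346];b=cv2.imread('pics/side5.png')[202:240,278:342];c=cv2.imread('pics/w1raw.png')[110:250,0:130]
r=lambda i,k:cv2.resize(i,None,fx=k,fy=k,interpolation=2)
A,B,C=r(a,6),r(b,6),r(c,3)
H=np.zeros((600,790,3),np.uint8);H[:264,:384]=A;H[300:528,:384]=B;H[:420,390:780]=C
for k in range(0,790,50):cv2.line(H,(k,590),(k,599),(255,255,255),1)
H=cv2.convertScaleAbs(H,alpha=1.2);cv2.imwrite('pics/pan.png',H)
```

```text
(no output)
```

View pics/pan.png

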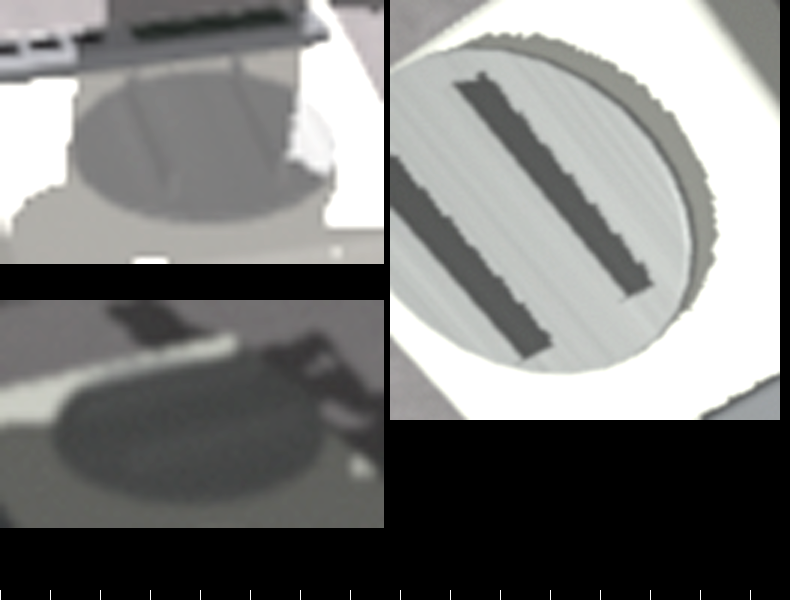

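```bash
cat > f4.py <<'E'
from h import *
from scipy.optimize import least_squares
def fit(p,U,z=.073):
    X=np.array([ray(p,u,z)[:2] for u in U])
    for fr in (1,0):
        r=least_squares(lambda v:np.hypot(*(X-v[:2]).T)-(v[2] if fr else .06),[.58,-.04,.06])
        print(r.x.round(4),np.round(r.fun*1000,1))
w=np.load('w1.npz')
fit(w,[((u-390)/3,110+v/3) for u,v in [(590,80),(640,130),(675,180),(690,235),(675,300),(640,345),(600,365),(560,373),(500,360),(440,325),(420,57)]])
fit(eyes.camera_params('scene'),[(282+u/6,192+v/6) for u,v in [(75,140),(90,105),(120,83),(160,74),(200,71),(250,75),(300,95),(325,125)]])
fit(eyes.camera_params('side'),[(278+u/6,202+(v-300)/6) for u,v in [(55,420),(75,390),(110,370),(160,357),(230,350),(280,355)]])
for u,v in [(455,85),(628,298),(393,158),(527,358),(650,285),(485,75)]: print(ray(w,((u-390)/3,110+v/3),.087)[:2].round(4))
S=eyes.camera_params('scene')
for u,v in [(128,78),(165,182),(237,68),(275,165)]: print('sc',ray(S,(282+u/6,192+v/6),.087)[:2].round(4))
E
python3 f4.py
```

```text
[ 0.584  -0.0404  0.0585] [ 0.8 -0.9  0.2  0.4 -1.1 -0.3  0.2  1.5  0.4 -1.3  0.1]
[ 0.5851 -0.0395  0.06  ] [-0.5 -1.8 -0.2  0.2 -1.2 -0.6 -0.2  0.7 -0.9 -3.1 -2.5]
[ 0.5818 -0.0384  0.0564] [-0.5  0.1  1.7 -0.6 -1.2  0.1  0.5 -0. ]
[ 0.5863 -0.0383  0.06  ] [-3.7 -0.9  1.9  0.2 -0.3  0.5 -0.6 -3.1]
[ 0.595  -0.0542  0.0738] [-0.7  0.9  0.6 -1.2  0.   0.3]
[ 0.5915 -0.0381  0.06  ] [ 4.1  1.1 -1.6 -3.8  0.5  4.8]
[ 0.6277 -0.0585]
[ 0.5454 -0.0714]
[ 0.6144 -0.0248]
[ 0.5381 -0.0255]
[ 0.5469 -0.0812]
[ 0.6271 -0.0695]
sc [ 0.5526 -0.069 ]
sc [ 0.637  -0.0578]
sc [ 0.5477 -0.0195]
sc [ 0.6274 -0.0098]
```

Call:
servo_tool:
  moves:
    - [0,[-0.0167,-0.09,0],[0,0,-0.03]]
    - [0,[-0.0167,-0.182,0],[0,0,-0.03]]
    - [0,[-0.0167,-0.182,0],[0,0,0]]
    - [0,[-0.0167,-0.182,0],[0,0,0]]
    - [0,[-0.0167,-0.182,0],[0,0,0]]
    - [0,[-0.0167,-0.182,0],[0,0,0]]
    - [0,[0,-0.092,0],[0,0,0]]
    - [0,[0,0,-0.05],[0,0,0]]
    - [0,[0,0,-0.05],[0,0,0]]
    - [0,[0,0,0],[0,0,0]]

```text
clock: 12.2
eef_pos: [0.5964, -0.122, 0.2275]
orientation: [[-0.106, 0.991, -0.08], [0.811, 0.133, 0.57], [0.575, -0.004, -0.818]]
wrist_force: [-0.4, 0.8, -2.3]
opening: 0.303
finger_force: 60.0
```

```bash
cat > f5.py <<'E'
from h import *
exec(open('f3.py').read().split("t=np.lin")[0].split("from h import *")[1])
print(np.round(o['orientation'],3).tolist())
d={}
for c in ('scene','side','wrist'):
    p=eyes.camera_params(c);im=eyes.get_image(c).copy()
    for r in silhouettes(c,'filter')[:1]:
        print(c,r['conf'],r['bbox'],r['mask'].sum());d[c]=(p,r['mask'])
        k,_=cv2.findContours(r['mask'].astype(np.uint8),0,1)
        if c!='wrist': cv2.drawContours(im,k,-1,(255,0,0),1)
    d['im'+c]=im
import pickle;pickle.dump(d,open('f5.pkl','wb'))
X=cv2.resize(d['imscene'][150:240,270:370],None,fx=4,fy=4,interpolation=2);Y=cv2.resize(d['imside'][150:240,260:360],None,fx=4,fy=4,interpolation=2)
W=cv2.resize(d['imwrist'][100:256,160:480],None,fx=2.5,fy=2.5)[:240]
im=np.vstack([np.hstack([X,Y])[:360],W[:,:800]]);cv2.imwrite('pics/p5.png',im[:,:,::-1])
E
python3 f5.py
```

```text
12.2 [ 0.59644365 -0.12203346  0.22750631] 0.30327478571784805 [-0.4  0.8 -2.3]
[[-0.106, 0.991, -0.08], [0.811, 0.133, 0.57], [0.575, -0.004, -0.818]]
scene 0.85 [294.4, 193.0, 34.7, 15.9] 292
side 0.47 [300.9, 193.9, 23.7, 27.9] 193
wrist 0.65 [304.9, 143.9, 34.2, 103.3] 1266
```

Run:
```python
from h import *
import pickle
d=pickle.load(open('f5.pkl','rb'))
th=np.radians(98.3);x=np.array([np.cos(th),np.sin(th),0]);y=np.array([-x[1],x[0],0]);C=np.array([.5842,-.0364,.1165])
P=[C+a*x+b*.013*y+[0,0,c*.013] for a in(-.035,.035) for b in(-1,1) for c in(-1,1)]+[C-.057*x+b*.007*y+[0,0,c*.007] for b in(-1,1) for c in(-1,1)]
for c in('scene','side','wrist'):
  q=proj(d[c][0],P);print(c,q.min(0).round(1),(q.max(0)-q.min(0)).round(1),'body',q[:8].min(0).round(1),q[:8].max(0).round(1))
```

```text
scene [294.3 193.1] [36.2 16.6] body [302.2 193.1] [330.6 209.7]
side [298.8 195.7] [22.6 24.6] body [298.8 195.7] [319.7 218.8]
wrist [301.8 141.7] [ 31.8 107.8] body [301.8 141.7] [333.6 226. ]
```

View pics/p5.png

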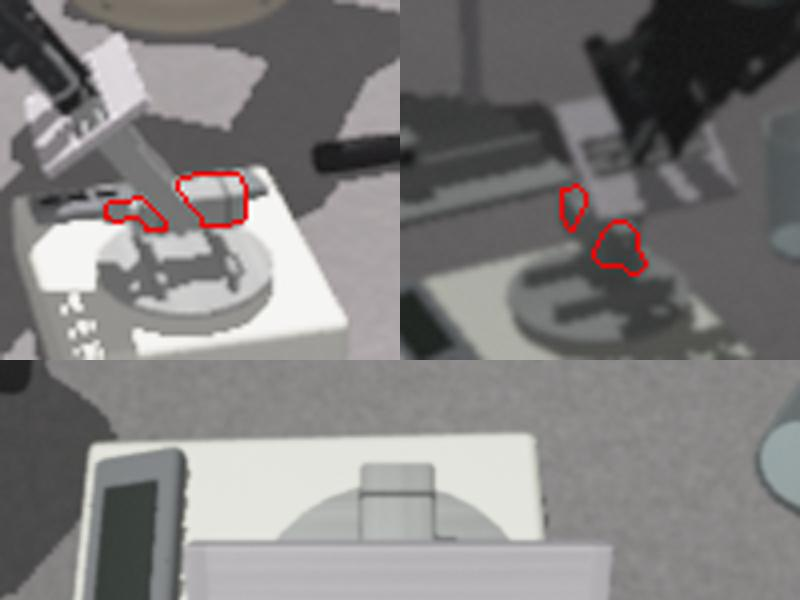

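Call:
servo_tool:
  moves:
    - [0,[0.003,-0.0125,0],[0,0,0]]
    - [0,[0,0,-0.025],[0,0,0]]
    - [0,[0,0,-0.025],[0,0,0]]
    - [0,[0,0,-0.01],[0,0,0]]
    - [0,[0,0,0],[0,0,0]]
    - [0,[0,0,0],[0,0,0]]

```text
clock: 13.1
eef_pos: [0.5975, -0.1262, 0.2181]
orientation: [[-0.107, 0.991, -0.076], [0.812, 0.131, 0.568], [0.573, -0.001, -0.819]]
wrist_force: [0.7, -0.4, -2.9]
opening: 0.3
finger_force: 60.0
```

Call:
servo_tool:
  moves:
    - [0,[0,0,-0.01],[0,0,0]]
    - [0,[0,0,-0.01],[0,0,0]]
    - [0,[0,0,0],[0,0,0]]
    - [0,[0,0,0],[0,0,0]]

```text
clock: 13.5
eef_pos: [0.5974, -0.1261, 0.2141]
orientation: [[-0.107, 0.991, -0.076], [0.812, 0.131, 0.568], [0.573, -0.001, -0.819]]
wrist_force: [-0.5, -0.8, -2.8]
opening: 0.3
finger_force: 60.0
```

Call:
servo_tool:
  moves:
    - [0,[0,0,-0.01],[0,0,0]]
    - [0,[0,0,0],[0,0,0]]
    - [0,[0,0,0],[0,0,0]]

```text
clock: 13.8
eef_pos: [0.5975, -0.1262, 0.2121]
orientation: [[-0.107, 0.991, -0.076], [0.812, 0.131, 0.568], [0.573, -0.001, -0.819]]
wrist_force: [0.2, -0.3, -2.8]
opening: 0.3
finger_force: 60.0
```

Call:
servo_tool:
  moves:
    - [0,[0,0,-0.005],[0,0,0]]
    - [0,[0,0,0],[0,0,0]]
    - [0,[0,0,0],[0,0,0]]

```text
clock: 14.1
eef_pos: [0.5975, -0.1262, 0.2111]
orientation: [[-0.107, 0.991, -0.075], [0.812, 0.131, 0.568], [0.573, -0.0, -0.819]]
wrist_force: [-0.7, -1.3, -2.8]
opening: 0.298
finger_force: 60.0
```

Call:
servo_tool:
  moves:
    - [0,[0,0,-0.005],[0,0,0]]
    - [0,[0,0,0],[0,0,0]]
    - [0,[0,0,0],[0,0,0]]

```text
clock: 14.4
eef_pos: [0.5975, -0.1263, 0.2103]
orientation: [[-0.107, 0.991, -0.075], [0.812, 0.131, 0.568], [0.573, -0.0, -0.819]]
wrist_force: [-0.2, -0.9, -2.0]
opening: 0.305
finger_force: 60.0
```

Call:
servo_tool:
  moves:
    - [0,[0,0,-0.005],[0,0,0]]
    - [0,[0,0,0],[0,0,0]]
    - [0,[0,0,0],[0,0,0]]

```text
clock: 14.7
eef_pos: [0.5975, -0.1263, 0.2095]
orientation: [[-0.107, 0.991, -0.075], [0.812, 0.131, 0.568], [0.573, 0.0, -0.82]]
wrist_force: [-0.6, -0.6, 1.9]
opening: 0.301
finger_force: 60.1
```

Call:
servo_tool:
  moves:
    - [0,[0,0,0.003],[0,0,0]]
    - [0.33,[0,0,0],[0,0,0]]
    - [0.38,[0,0,0],[0,0,0]]
    - [0.43,[0,0,0],[0,0,0]]
    - [0.48,[0,0,0],[0,0,0]]
    - [0.54,[0,0,0],[0,0,0]]
    - [0.6,[0,0,0],[0,0,0]]
    - [0.63,[0,0,0],[0,0,0]]
    - [0.63,[0,0,0],[0,0,0]]
    - [0.63,[0,0,0],[0,0,0]]

```text
clock: 15.7
eef_pos: [0.5975, -0.1262, 0.2098]
orientation: [[-0.107, 0.991, -0.075], [0.812, 0.131, 0.568], [0.573, -0.0, -0.819]]
wrist_force: [-0.0, -0.1, -1.9]
opening: 0.633
finger_force: 14.3
```

```bash
sed -i 's/^X=/sys_=0\nX=/' f5.py; python3 f5.py
python3 - <<'E'
from h import *
import pickle
d=pickle.load(open('f5.pkl','rb'))
th=np.radians(98);x=np.array([np.cos(th),np.sin(th),0]);y=np.array([-x[1],x[0],0]);C=np.array([.585,-.039,.0995])
P=[C+a*x+b*.013*y+[0,0,c*.013] for a in(-.035,.035) for b in(-1,1) for c in(-1,1)]+[C-.057*x+b*.007*y+[0,0,c*.007] for b in(-1,1) for c in(-1,1)]
for c in('scene','side','wrist'):
  if c in d: q=proj(d[c][0],P);print(c,q.min(0).round(1),(q.max(0)-q.min(0)).round(1))
E
```

```text
15.7 [ 0.59748972 -0.12619798  0.20975359] 0.633468772200779 [-0.  -0.1 -1.9]
[[-0.107, 0.991, -0.075], [0.812, 0.131, 0.568], [0.573, -0.0, -0.819]]
scene 0.51 [296.8, 197.9, 29.9, 15.3] 224
side 0.43 [300.8, 202.6, 23.9, 25.7] 163
wrist 0.88 [304.3, 142.7, 35.4, 109.4] 1244
scene [293.5 198.9] [36.  16.5]
side [299.5 201.9] [22.4 24.8]
wrist [302.  138.8] [ 32.2 109. ]
```

Call:
servo_tool:
  moves:
    - [0.63,[0,0,0.05],[0,0,0]]
    - [0.63,[0,0,0.1],[0,0,0]]
    - [0.63,[0,0,0.15],[0,0,0]]
    - [0.63,[0,-0.05,0.15],[0,0,0]]
    - [0.63,[0,-0.1,0.1],[0,0,0]]
    - [0.63,[0,-0.1,0],[0,0,0]]
    - [0.63,[0,-0.1,0],[0,0,0]]
    - [0.63,[0,0,0],[0,0,0]]

```text
clock: 16.8
eef_pos: [0.5972, -0.1984, 0.3198]
orientation: [[-0.105, 0.992, -0.074], [0.813, 0.128, 0.568], [0.573, -0.001, -0.82]]
wrist_force: [-0.4, -0.1, -1.8]
opening: 0.635
finger_force: 14.3
```

Run:
```python
from h import *
exec(open('f3.py').read().split("t=np.lin")[0].split("from h import *")[1])
print(np.round(o['orientation'],3).tolist())
th=np.radians(98);x=np.array([np.cos(th),np.sin(th),0]);y=np.array([-x[1],x[0],0])
def box(v):
    x=np.array([np.cos(v[2]),np.sin(v[2]),0]);y=np.array([-x[1],x[0],0]);C=np.array([v[0],v[1],.0992])
    return [C+a*x+b*.013*y+[0,0,c*.013] for a in(-.035,.035) for b in(-1,1) for c in(-1,1)]+[C-.057*x+b*.007*y+[0,0,c*.007] for b in(-1,1) for c in(-1,1)]
for c in('scene','side','wrist'):
    p=eyes.camera_params(c);im=eyes.get_image(c)
    for r in silhouettes(c,'filter')[:1]:
        print(c,r['conf'],r['bbox'],fit(r['mask'],p,box,[.585,-.039,1.71],[.008,.008,.08]))
```

```text
16.8 [ 0.59718213 -0.19842578  0.31980319] 0.6347594385321712 [-0.4 -0.1 -1.8]
[[-0.105, 0.992, -0.074], [0.813, 0.128, 0.568], [0.573, -0.001, -0.82]]
scene 0.58 [296.1, 199.0, 33.3, 17.4] (array([ 0.58212344, -0.03658563,  1.7470632 ]), np.float64(-0.8522973705611276))
side 0.85 [301.0, 202.9, 23.2, 22.4] (array([ 0.58596509, -0.03482941,  1.65022392]), np.float64(-0.8360079544929011))
wrist 0.95 [317.6, 138.3, 22.8, 40.2] (array([ 0.58217638, -0.01401638,  1.7121892 ]), np.float64(-0.5564686005178391))
```

Call:
servo_tool:
  moves:
    - [0.63,[0,0,0],[-0.0772,-0.01,0]]
    - [0.63,[0,0,0],[-0.0772,-0.01,0]]
    - [0.63,[0,0,0],[-0.0772,-0.01,0]]
    - [0.63,[0,0,0],[-0.0772,-0.01,0]]
    - [0.63,[0,0,0],[-0.0772,-0.01,0]]
    - [0.63,[-0.0693,-0.0763,0],[0,0,0.0854]]
    - [0.63,[-0.0693,-0.0763,0],[0,0,0.0854]]
    - [0.63,[-0.0693,-0.0763,0],[0,0,0.0854]]
    - [0.63,[-0.0693,-0.0763,0],[0,0,0.0854]]
    - [0.63,[-0.0693,-0.0763,0],[0,0,0.0854]]

```text
clock: 18.1
eef_pos: [0.5276, -0.2722, 0.32]
orientation: [[-0.723, 0.691, -0.0], [0.691, 0.723, -0.002], [-0.001, -0.001, -1.0]]
wrist_force: [-0.1, -0.2, -1.1]
opening: 0.627
finger_force: 14.3
```

Call:
servo_tool:
  moves:
    - [0.63,[-0.0693,-0.0763,0],[0,0,0.0854]]
    - [0.63,[-0.0693,-0.0763,0],[0,0,0.0854]]
    - [0.63,[-0.0693,-0.0763,0],[0,0,0.0854]]
    - [0.63,[0,0,0],[0,0,0]]
    - [0.63,[0,0,0],[0,0,0]]
    - [0.63,[0,0,0],[0,0,0]]

```text
clock: 18.7
eef_pos: [0.4871, -0.3173, 0.3198]
orientation: [[-0.933, 0.359, 0.001], [0.359, 0.933, -0.002], [-0.001, -0.001, -1.0]]
wrist_force: [0.6, 0.2, -1.5]
opening: 0.629
finger_force: 14.3
```

Run:
```python
from h import *
exec(open('f3.py').read().split("t=np.lin")[0].split("from h import *")[1])
def st(v):
    y=np.array([np.cos(v[2]),np.sin(v[2])]);x=np.array([y[1],-y[0]]);C=np.array(v[:2])
    return [np.r_[C+a*.029*x+b*.05*y,.12] for a in(-1,1) for b in(-1,1)]+[np.r_[C+a*.05*x+b*.06*y,z] for a in(-1,1) for b in(-1,1) for z in (0,.008)]
for c in('scene','side','wrist'):
    p=eyes.camera_params(c);im=eyes.get_image(c)
    cv2.imwrite(f'pics/{c}6.png',im[:,:,::-1])
    for r in silhouettes(c,'stand_seat')[:1]:
        m=r['mask'].astype(np.uint8);k=np.vstack(cv2.findContours(m,0,1)[0]);H=m*0;cv2.fillConvexPoly(H,cv2.convexHull(k),1)
        print(c,r['conf'],r['bbox'],fit(H,p,st,[.486,-.3205,1.2],[.008,.008,.08]))
```

```text
18.7 [ 0.48714136 -0.31734997  0.31984185] 0.628506986990997 [ 0.6  0.2 -1.5]
side 0.58 [277.8, 261.5, 47.9, 83.0] (array([ 0.48693808, -0.31466702,  1.23900723]), np.float64(-0.966387880009288))
wrist 0.93 [268.8, 117.3, 98.7, 57.5] (array([ 0.45870304, -0.30578262,  1.22391678]), np.float64(-0.6535432074285642))
```

Call:
servo_tool:
  moves:
    - [0.63,[-0.003,-0.0085,0],[0,0,0]]
    - [0.63,[0,0,-0.1],[0,0,0]]
    - [0.63,[0,0,-0.1],[0,0,0]]
    - [0.63,[0,0,-0.15],[0,0,0]]
    - [0.63,[0,0,-0.15],[0,0,0]]
    - [0.63,[0,0,-0.15],[0,0,0]]
    - [0.63,[0,0,-0.1],[0,0,0]]
    - [0.63,[0,0,0],[0,0,0]]
    - [0.63,[0,0,0],[0,0,0]]

```text
clock: 19.9
eef_pos: [0.4861, -0.3201, 0.1704]
orientation: [[-0.933, 0.359, 0.0], [0.359, 0.933, -0.002], [-0.001, -0.002, -1.0]]
wrist_force: [0.4, 0.7, 0.6]
opening: 0.632
finger_force: 14.3
```

Call:
servo_tool:
  moves:
    - [0.63,[0,0,-0.015],[0,0,0]]
    - [0.63,[0,0,-0.015],[0,0,0]]
    - [0.63,[0,0,0],[0,0,0]]
    - [0.63,[0,0,0],[0,0,0]]

```text
clock: 20.3
eef_pos: [0.4861, -0.32, 0.1641]
orientation: [[-0.933, 0.359, 0.001], [0.359, 0.933, -0.002], [-0.001, -0.002, -1.0]]
wrist_force: [0.0, 0.6, -0.9]
opening: 0.633
finger_force: 14.3
```

Call:
servo_tool:
  moves:
    - [0.63,[0,0,-0.015],[0,0,0]]
    - [0.63,[0,0,-0.01],[0,0,0]]
    - [0.63,[0,0,0],[0,0,0]]
    - [0.63,[0,0,0],[0,0,0]]

```text
clock: 20.7
eef_pos: [0.486, -0.3199, 0.1586]
orientation: [[-0.933, 0.359, 0.0], [0.359, 0.933, -0.002], [-0.001, -0.002, -1.0]]
wrist_force: [0.0, -0.2, -1.6]
opening: 0.631
finger_force: 14.3
```

Call:
servo_tool:
  moves:
    - [0.63,[0,0,-0.01],[0,0,0]]
    - [0.63,[0,0,0],[0,0,0]]
    - [0.63,[0,0,0],[0,0,0]]

```text
clock: 21.0
eef_pos: [0.486, -0.3199, 0.1566]
orientation: [[-0.933, 0.359, 0.0], [0.359, 0.933, -0.002], [-0.001, -0.002, -1.0]]
wrist_force: [0.3, 0.6, -1.3]
opening: 0.63
finger_force: 14.3
```

Call:
servo_tool:
  moves:
    - [0.63,[0,0,-0.01],[0,0,0]]
    - [0.63,[0,0,0],[0,0,0]]
    - [0.63,[0,0,0],[0,0,0]]

```text
clock: 21.3
eef_pos: [0.486, -0.32, 0.1546]
orientation: [[-0.933, 0.359, 0.0], [0.359, 0.933, -0.002], [-0.001, -0.002, -1.0]]
wrist_force: [-0.0, -0.3, -0.3]
opening: 0.627
finger_force: 14.3
```

Call:
servo_tool:
  moves:
    - [0.63,[0,0,-0.005],[0,0,0]]
    - [0.63,[0,0,0],[0,0,0]]
    - [0.63,[0,0,0],[0,0,0]]

```text
clock: 21.6
eef_pos: [0.4861, -0.32, 0.1541]
orientation: [[-0.933, 0.359, 0.001], [0.359, 0.933, -0.002], [-0.002, -0.002, -1.0]]
wrist_force: [-0.3, -0.1, 1.5]
opening: 0.635
finger_force: 14.3
```

Call:
servo_tool:
  moves:
    - [0.66,[0,0,0],[0,0,0]]
    - [0.7,[0,0,0],[0,0,0]]
    - [0.8,[0,0,0],[0,0,0]]
    - [1,[0,0,0],[0,0,0]]
    - [1,[0,0,0],[0,0,0]]
    - [1,[0,0,0.05],[0,0,0]]
    - [1,[0,0,0.15],[0,0,0]]
    - [1,[0,0,0.2],[0,0,0]]
    - [1,[0,0,0.2],[0,0,0]]
    - [1,[0,0,0.2],[0,0,0]]

```text
clock: 22.6
eef_pos: [0.4857, -0.3198, 0.3164]
orientation: [[-0.933, 0.359, 0.001], [0.359, 0.933, -0.003], [-0.002, -0.002, -1.0]]
wrist_force: [0.8, -1.1, -0.8]
opening: 1.004
finger_force: 0.0
```

Run:
```python
from h import *
exec(open('f3.py').read().split("t=np.lin")[0].split("from h import *")[1])
def fr(v):
    y=np.array([np.cos(v[2]),np.sin(v[2])]);x=np.array([y[1],-y[0]])
    return [np.r_[v[:2]+a*.039*x+b*.045*y,z] for a in(-1,1) for b in(-1,1) for z in(.12,.128)]+[np.r_[v[:2]+a*.013*x+b*.03*y,.19] for a in(-1,1) for b in(-1,1)]
def box(v):
    x=np.array([np.cos(v[2]),np.sin(v[2]),0]);y=np.array([-x[1],x[0],0]);C=np.array([v[0],v[1],.0992])
    return [C+a*x+b*.013*y+[0,0,c*.013] for a in(-.035,.035) for b in(-1,1) for c in(-1,1)]+[C-.057*x+b*.007*y+[0,0,c*.007] for b in(-1,1) for c in(-1,1)]
def hull(m):
    m=m.astype(np.uint8);k=np.vstack(cv2.findContours(m,0,1)[0]);H=m*0;cv2.fillConvexPoly(H,cv2.convexHull(k),1);return H
for c in('wrist','side','scene'):
    p=eyes.camera_params(c);im=eyes.get_image(c)
    for q,P,v0 in (('tongs',fr,[.486,-.3205,1.2]),('filter',box,[.585,-.039,1.71])):
      for r in silhouettes(c,q)[:1]: print(c,q,r['conf'],r['bbox'],fit(hull(r['mask']),p,P,v0,[.008,.008,.08]))
    for r in silhouettes(c,'spare')[:2]: print(c,'spare',r['conf'],r['bbox'])
```

```text
22.6 [ 0.48574854 -0.31977237  0.31641373] 1.0036681195670636 [ 0.8 -1.1 -0.8]
wrist tongs 0.94 [273.1, 142.0, 89.0, 73.6] (array([ 0.48562835, -0.31972566,  1.20562028]), np.float64(-0.9916463134048352))
wrist filter 0.77 [534.3, 141.5, 102.6, 56.6] (array([ 0.58623345, -0.03898592,  1.70251387]), np.float64(-0.9483010568209589))
side tongs 0.74 [277.2, 243.0, 46.8, 87.5] (array([ 0.47784459, -0.33666994,  1.20621935]), np.float64(-0.7021875288897106))
side filter 0.53 [299.6, 203.5, 24.0, 23.9] (array([ 0.58680784, -0.03666509,  1.67272859]), np.float64(-0.9132744956772334))
side spare 0.45 [247.3, 177.0, 16.7, 16.1]
side spare 0.17 [289.2, 214.7, 46.0, 21.0]
scene tongs 0.58 [191.0, 159.1, 44.1, 31.1] (array([ 0.48250563, -0.31900166,  1.29382102]), np.float64(-0.9217541950632839))
scene filter 0.79 [293.8, 197.0, 34.7, 17.5] (array([ 0.58110255, -0.03639502,  1.73176994]), np.float64(-0.8961683091286307))
scene spare 0.81 [405.9, 195.8, 30.8, 14.2]
scene spare 0.68 [191.5, 212.2, 28.5, 62.9]
```

```bash
python3 -c "
from station import ticket
print(ticket.finish_job())"
```

```text
the job is handed in; nothing more can be done
None
```

The job is handed in at about 23 s: the last camera fits put the nippled filter level across the balance ribs near the pan centre, the tongs back upright on their stand, and the spare apparently unmoved on the rack.

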